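# Cover the open sample cups rim on rim

## Robot

A 7-joint arm with a two-finger parallel gripper is mounted at the origin on the work surface. World frame = base frame: x ahead of the robot, y to its left, z up, the work surface at z = 0. Lengths are in m, angles in rad, forces in N, time in s.
With the tool pointing down it reaches from about 0.425 to 0.95 m from the base axis. Payload 16.7 kg.
Tool frame: the origin (TCP) lies midway between the tips of the shut fingers; the grasp point (between the pads) lies 19 mm behind it; x points along the fingers, y is the direction in which the jaws open and shut, and the axes are right-handed (so a half turn about x gives the same grasp; the last joint's range is limited). The gripper opens to 94 mm and grips with 3 to 60 N. Pads are 16 mm wide; open, the fingers measure 119 mm over their backs; the gripper's body (75 mm by 177 mm) begins 78 mm behind the grasp point.
Start: joints at [1.147, 0.426, 0.074, 1.606, -0.034, 1.111, -0.067], TCP at [0.183, -0.65, 0.177] pointing down, gripper open.
Joint ranges: [-2.85, 2.85], [-0.5, 2.14], [-1.23, 1.37], [0.21, 2.46], [-1.02, 4.16], [0.16, 2.05], [-2.73, 2.73]. Speed limits (rad/s): [1.89, 1.89, 2.39, 2.39, 3.01, 3.01, 3.01].

## Interface

Orientations are given as a rotation vector (axis times angle).
In Python, from rig import * gives the robot as it stands.
- The arm moves only by the tool apply_moves, never from a script. Its argument "steps" is a list of rows, each a list of 7 numbers: the finger opening in mm, from 0 to 94, then the shift along the world's x, y, z in mm, then the turn, a rotation vector about the world's x, y, z in rad. In form: [[fingers, x, y, z, wx, wy, wz], ...]. A call has exactly 10 rows; each row is the pose to reach, as a shift and turn from the pose commanded when the call began; what a row does not reach only later rows make up. A row lasts 1/8 s, in which the tool goes at most 62.5 mm and 10.7 degrees, less where a joint would pass 70% of its speed; a pose out of reach is approached as far as the arm can. A call with a gripper value outside its range is refused whole. The fingers move at their own pace and stop on an object; "newtons" is the grip in N (left out, the last holds). Time passes only in rows, so rows that repeat a pose let the fingers close, or fill a call up. It gives the time, the measured TCP pose, the force and the opening at its end, in the units of the state.
- get_state(): the state, without advancing time (a new reading comes with each control period).
- camera(name): name is "scene" or "top" or "wrist"; returns a dict with "color" (400x640x3 uint8, red, green, blue), "z_map" (400x640 float32, m along the optical axis (not along the pixel's ray), 0 where there is no reading), "K" (3x3 intrinsics, pixels), "distortion" ([k1, k2, p1, p2, k3] as OpenCV has them; the pictures are not rectified), "world_from_camera" (4x4, takes a point from camera to world coordinates). Camera axes: x right, y down, z forward; pixel columns grow to the right and rows downward; lengths in m; the calibration is good to about 2 mm. A picture is of the moment at which its call begins.
- job_done(): hands the job in, once; it reports no verdict.
The state is a dict: "t": time; "joints": joint angles; "joint_vel": joint speeds; "effort": joint torques, N m; "tcp_pos": TCP position; "eef_rot": TCP orientation; "wrist_force": force on the tool from outside, world axes, zero at the start; "moment": the same for the moment, N m; "gripper_width": finger opening in m.
Only numpy, scipy, OpenCV 4.12 (cv2) and the standard library are available. Lean on these libraries where they do the work, as an engineer would, in place of code of your own. Each camera call takes 0.05 s, during which the arm holds its last target.

## Task

Two open steel sample cups with a white tablet in each stand mouth-up on the bench, one wide and one narrow. Take the two empty flanged steel cups that are drying mouth-down on the blue tray and put each one, still mouth-down, on the open cup of its own width, rim on rim and well centred, so that both samples are covered and the pairs stand stable. Set them down gently instead of letting them drop, and leave the open cups standing upright where they are.

Things in the scene. Friction and masses are not known exactly. Their poses are not given: they have to be found in the camera images.
- wide_cup: Wide open plain steel cup, loose on the bench, mouth-up, a white tablet inside. 50 mm tall; straight round body 62 mm in diameter; round the mouth a flat flange 86 mm in diameter, 5 mm thick, whose top face is the rim, 50 mm above the origin; bore 56 mm. 0.26 kg. Origin: centre of its underside; z up. Yaw does not matter.
- wide_cover: Wide empty plain steel cup, loose, mouth-down on the blue tray's floor, 4 mm above the bench. Sizes as the wide open cup: 50 mm tall, straight body 62 mm in diameter to grip, flange (now at the bottom) 86 mm by 5 mm thick, closed flat top. About 0.22 kg. Origin: centre of the mouth, in the rim plane it stands on; z up to the closed end. The lip of the tray is 12 mm high.
- narrow_cup: Narrow open plain steel cup, loose on the bench, mouth-up, a white tablet inside. 60 mm tall; straight round body 40 mm in diameter; round the mouth a flat flange 58 mm in diameter, 5 mm thick, whose top face is the rim, 60 mm above the origin; bore 34 mm. 0.18 kg. Origin: centre of its underside; z up. Yaw does not matter.
- narrow_cover: Narrow empty plain steel cup, loose, mouth-down on the blue tray's floor, 4 mm above the bench. Sizes as the narrow open cup: 60 mm tall, straight body 40 mm in diameter to grip, flange (now at the bottom) 58 mm by 5 mm thick, closed flat top. About 0.15 kg. Origin: centre of the mouth, in the rim plane it stands on; z up to the closed end. (The white beaker without a flange is another thing.)
There are look-alikes about, which are no part of the job. What is shaped like the wide_cover but orange is not meant. What is shaped like the narrow_cover but green is not meant.

How it is judged:
At the end, for the whole second after the job is handed in: Each cover stands mouth-down, rim on rim (5 mm in height), on the open cup of its width, centred within 12 mm (wide) or 10 mm (narrow); covers and cups upright within about 10 degrees, open cups within 30 mm of their starts, all at rest (horizontal distance between wide_cover and wide_cup below 0.012 m and z of wide_cover in the frame of wide_cup between 0.045 and 0.055 m and angle between each of wide_cover, wide_cup, narrow_cover, narrow_cup's own z axis and vertical below 0.17 rad and horizontal distance between narrow_cover and narrow_cup below 0.01 m and z of narrow_cover in the frame of narrow_cup between 0.055 and 0.065 m and distance of each of wide_cup, narrow_cup from where it was at the start of the episode below 0.03 m and linear speed of each of wide_cover, narrow_cover below 0.02 m/s); the robot touches nothing.
It fails at once if the wide cover is let fall (free in the air faster than 0.5 m/s, a drop of about 13 mm) (contact force between wide_cover and anything else below 0.02 N and linear speed of wide_cover above 0.5 m/s).
It fails at once if the narrow cover is let fall (free in the air faster than 0.5 m/s, a drop of about 13 mm) (contact force between narrow_cover and anything else below 0.02 N and linear speed of narrow_cover above 0.5 m/s).
It fails at once if an open cup is tipped over (angle between any of wide_cup, narrow_cup's own z axis and vertical above 0.6 rad).
It also fails if it takes over 64 s, if anything falls off the work surface, if the arm or the gripper's body presses on something with over 40 N, if the wrist force passes 120 N, or if a joint passes its speed limit or range.

## Working session

There is one attempt and no reset: what is moved stays moved. The work goes in short steps, Python scripts to look and compute and a tool call to move; the robot and the scene stay as the last step left them, time stands still between calls to the robot, and variables do not carry over. Pictures are saved under pics/ and viewed, and the job is handed in when it is done.

Besides the shell and the picture viewer there is one more tool, called after "Call:" as name(argument=value, ...), one argument or row to a line, values as JSON. apply_moves: Moves the arm, as the interface text tells. Its arguments: {"type":"object","properties":{"steps":{"type":"array"},"newtons":{"type":"number"}},"required":["steps"]}

```bash
mkdir -p pics; ls
python3 - <<'E'
from rig import *
import cv2,numpy as np
s=get_state();print(s)
for n in("scene","top","wrist"):
    c=camera(n);cv2.imwrite(f"pics/a_{n}.png",c["color"][:,:,::-1]);np.savez(f"/tmp/a_{n}.npz",**c);print(n,c["K"].tolist(),c["distortion"],c["world_from_camera"].round(3).tolist())
E
```

```text
pics
{'t': 0.0, 'joints': array([ 1.14649637,  0.42671505,  0.07385375,  1.60659621, -0.03405703,
        1.11077554, -0.06711323]), 'joint_vel': array([ 0.00080062,  0.00086248, -0.00119093, -0.00094996, -0.00122686,
        0.00059085, -0.00032413]), 'effort': array([ 1.04663952e-03, -9.35813355e+01,  3.66727732e+00, -4.54202843e+01,
       -4.87676903e-02,  2.00367544e-02,  7.08027505e-05]), 'tcp_pos': array([ 0.18299206, -0.64924593,  0.1763918 ]), 'eef_rot': array([ 2.07458557,  0.2881249 , -2.07520727]), 'wrist_force': array([-0.73446545, -0.64592541, -0.37837316]), 'moment': array([ 0.01304941, -0.01132705, -0.06057896]), 'gripper_width': 0.09404418917060284}
scene [[380.0362696557544, 0.0, 323.30684851297036], [0.0, 380.0362696557544, 195.4566824330865], [0.0, 0.0, 1.0]] [-0.05445351  0.          0.          0.          0.        ] [[0.794, 0.33, -0.51, 0.911], [0.607, -0.446, 0.657, -0.619], [-0.011, -0.832, -0.555, 0.521], [0.0, 0.0, 0.0, 1.0]]
top [[453.04282594198986, 0.0, 311.19213273271833], [0.0, 453.04282594198986, 204.07318104341223], [0.0, 0.0, 1.0]] [-0.06032062  0.          0.          0.          0.        ] [[-0.017, -0.987, 0.157, 0.283], [-1.0, 0.017, 0.0, -0.089], [-0.003, -0.157, -0.988, 1.36], [0.0, 0.0, 0.0, 1.0]]
wrist [[277.95914616298637, 0.0, 319.71615100087], [0.0, 277.95914616298637, 199.07376543517373], [0.0, 0.0, 1.0]] [-0.00278419  0.          0.          0.          0.        ] [[0.271, -0.925, -0.266, 0.261], [-0.963, -0.261, -0.074, -0.628], [-0.001, 0.276, -0.961, 0.384], [0.0, 0.0, 0.0, 1.0]]
```

View pics/a_scene.png

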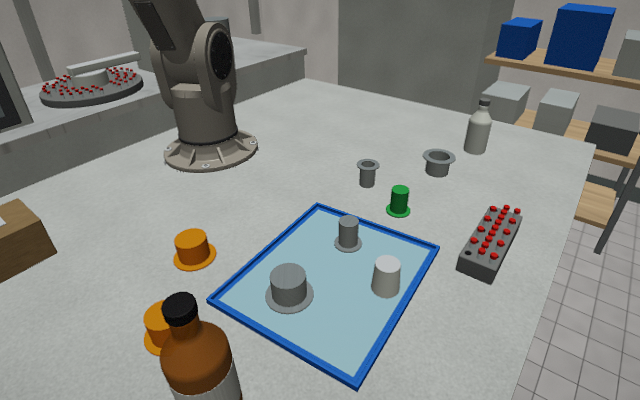

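View pics/a_top.png

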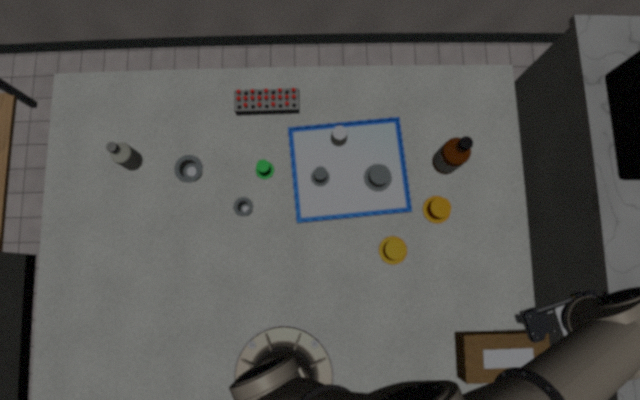

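View pics/a_wrist.png

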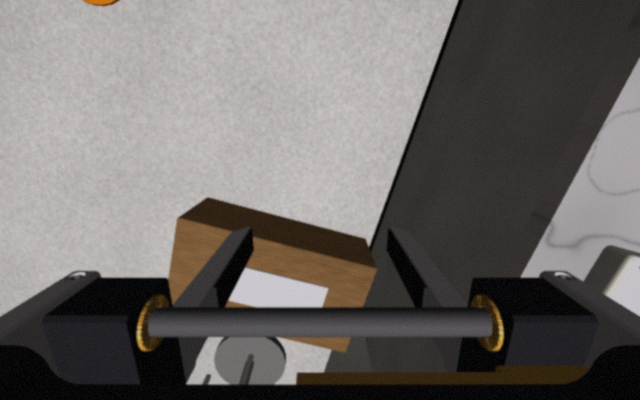

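The top view shows these candidates:
- **Wide cover:** steel at (378,177) on the tray. The look-alikes are the orange ones at (437,209) and (393,250).
- **Narrow cover:** steel flanged at (320,176). The look-alikes are the green one at (264,169) and the white flangeless beaker at (339,135).
- **Open cups:** wide at (189,168), narrow at (243,206).

Next I'll check these in a close crop and measure them.

```bash
cat > h.py <<'E'
import numpy as np,cv2
def load(f): return dict(np.load(f))
def cloud(c):
    h,w=c["z_map"].shape
    u,v=np.meshgrid(np.arange(w),np.arange(h))
    p=cv2.undistortPoints(np.stack([u,v],-1).reshape(-1,1,2).astype(float),c["K"],c["distortion"]).reshape(h,w,2)
    z=c["z_map"];P=np.dstack([p[...,0]*z,p[...,1]*z,z])
    T=c["world_from_camera"];return P@T[:3,:3].T+T[:3,3]
E
python3 - <<'E'
from h import *
c=load("/tmp/a_top.npz");P=cloud(c)
im=c["color"][100:270,100:480,::-1];cv2.imwrite("pics/b_crop.png",cv2.resize(im,None,fx=2.1,fy=2.1,interpolation=cv2.INTER_CUBIC))
for n,u,v in [("wc",378,177),("nc",320,176),("wcup",189,168),("ncup",243,206),("beaker",339,135),("green",264,169),("or1",437,209),("or2",393,250),("brown",452,155),("white bottle",122,155)]:
    r=30
    Q=P[v-r:v+r,u-r:u+r].reshape(-1,3);
    zs=np.sort(Q[:,2]);print(n,P[v,u].round(4),"max z",zs[-3:].round(3))
    for lo,hi in((.03,.047),(.047,.058),(.058,.075)):
        m=(Q[:,2]>lo)&(Q[:,2]<hi)
        if m.sum()>10:
            q=Q[m];print("  ",lo,m.sum(),((q.max(0)+q.min(0))/2).round(4),np.ptp(q,0).round(3),np.median(q[:,2]).round(4))
E
```

```text
wc [ 0.5682 -0.2874  0.053 ] max z [1.36 1.36 1.36]
   0.03 31 [ 0.5668 -0.2918  0.0391] [0.043 0.058 0.016] 0.0394
   0.047 320 [ 0.5766 -0.2937  0.0525] [0.061 0.06  0.011] 0.0536
   0.058 18 [ 0.5818 -0.2914  0.0597] [0.042 0.051 0.003] 0.0588
nc [ 0.572  -0.1161  0.0624] max z [1.36 1.36 1.36]
   0.03 15 [ 0.5675 -0.1165  0.0378] [0.013 0.036 0.013] 0.039
   0.047 17 [ 0.5779 -0.1177  0.0535] [0.033 0.038 0.009] 0.0559
   0.058 136 [ 0.5801 -0.1163  0.0641] [0.038 0.035 0.012] 0.0639
wcup [0.6169 0.2854 0.007 ] max z [1.36 1.36 1.36]
   0.03 91 [0.6061 0.2766 0.0389] [0.083 0.082 0.016] 0.045
   0.047 309 [0.6049 0.2753 0.0523] [0.083 0.082 0.01 ] 0.0502
ncup [0.496  0.1179 0.0046] max z [1.36 1.36 1.36]
   0.03 15 [0.4912 0.1144 0.0379] [0.022 0.025 0.015] 0.0407
   0.047 59 [0.4852 0.1101 0.0532] [0.054 0.053 0.009] 0.0562
   0.058 150 [0.4857 0.1093 0.0622] [0.056 0.053 0.008] 0.0608
beaker [ 0.6954 -0.175   0.0638] max z [1.36 1.36 1.36]
   0.03 33 [ 0.6962 -0.1777  0.0387] [0.034 0.045 0.015] 0.0387
   0.047 28 [ 0.6997 -0.1774  0.0525] [0.04  0.045 0.011] 0.0523
   0.058 16
[... 449 characters left out ...]
.06  0.061 0.011] 0.0505
or2 [ 0.3528 -0.3224  0.0516] max z [1.36 1.36 1.36]
   0.03 42 [ 0.3559 -0.329   0.0405] [0.058 0.059 0.013] 0.0454
   0.047 314 [ 0.3572 -0.3288  0.0524] [0.061 0.059 0.011] 0.0506
brown [ 0.6056 -0.4803  0.1514] max z [1.36 1.36 1.36]
   0.03 55 [ 0.6146 -0.4912  0.0385] [0.062 0.061 0.017] 0.0387
   0.047 34 [ 0.615  -0.488   0.0525] [0.064 0.053 0.011] 0.0533
   0.058 53 [ 0.6116 -0.4924  0.0663] [0.057 0.064 0.017] 0.0653
white bottle [0.6322 0.4506 0.1162] max z [1.36 1.36 1.36]
   0.03 52 [0.6405 0.4536 0.0385] [0.053 0.042 0.016] 0.0388
   0.047 37 [0.6403 0.4546 0.0524] [0.053 0.042 0.011] 0.0521
   0.058 41 [0.6425 0.4535 0.066 ] [0.057 0.042 0.016] 0.0654
```

View pics/b_crop.png

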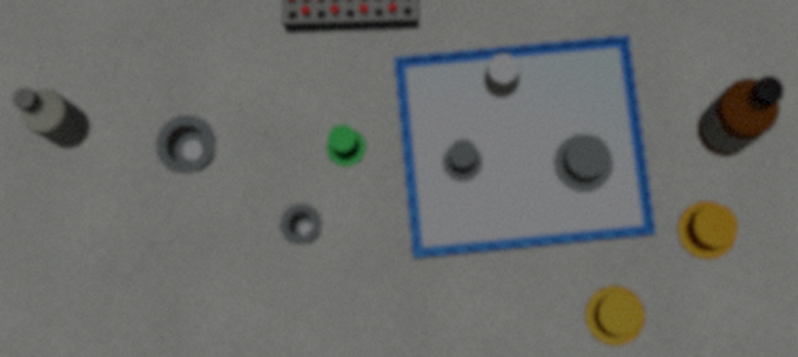

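The crop confirms it: both steel covers stand on the tray, at crop (583,162) and (463,160). The white beaker (502,75) has no flange. The open cups are at (187,144) and (300,224). Now I'll fit circles, cross-check with the scene camera, and work out the tool orientation.

```bash
cat >> h.py <<'E'
from scipy.optimize import least_squares
def circ(q,r,edges=True):
    # fit known-radius circle to hull points
    h=cv2.convexHull(q.astype(np.float32)).reshape(-1,2)
    f=least_squares(lambda p:np.hypot(*(h-p[:2]).T)-p[2],[*h.mean(0),r],loss="soft_l1",f_scale=.002)
    return f.x.round(4),(f.x[:2]).round(4)
E
python3 - <<'E'
from h import *
from scipy.spatial.transform import Rotation as R
T=R.from_rotvec([2.07458557,0.2881249,-2.07520727]).as_matrix();print("tool x,y,z cols\n",T.round(3))
for n in("top","scene"):
    P=cloud(load(f"/tmp/a_{n}.npz"));Q=P.reshape(-1,3)
    for k,x,y,z,r in(("wc",.577,-.294,.054,.031),("nc",.58,-.1165,.064,.02),("wcup",.605,.2755,.05,.043),("ncup",.4855,.1095,.06,.029)):
        m=(np.hypot(Q[:,0]-x,Q[:,1]-y)<r+.012)&(abs(Q[:,2]-z)<.005)
        q=Q[m];print(n,k,m.sum(),circ(q[:,:2],r)[0],"centroid",q.mean(0).round(4))
E
```

```text
tool x,y,z cols
 [[-0.     0.271 -0.962]
 [ 0.001 -0.962 -0.271]
 [-1.    -0.001  0.   ]]
top wc 319 [ 0.5765 -0.2935  0.0304] centroid [ 0.576  -0.2932  0.0539]
top nc 131 [ 0.5808 -0.1168  0.0189] centroid [ 0.5803 -0.1167  0.0639]
top wcup 347 [0.6053 0.2772 0.0423] centroid [0.6048 0.2757 0.0498]
top ncup 187 [0.4856 0.1098 0.0281] centroid [0.4851 0.1092 0.0598]
scene wc 818 [ 0.5799 -0.2942  0.031 ] centroid [ 0.5815 -0.2959  0.0532]
scene nc 227 [ 0.5845 -0.1176  0.0197] centroid [ 0.5855 -0.1197  0.0632]
scene wcup 297 [0.6068 0.2754 0.0432] centroid [0.6084 0.2723 0.0492]
scene ncup 175 [0.4892 0.1087 0.0285] centroid [0.4903 0.1067 0.0588]
```

Steel covers and cups all match their expected sizes and heights. The two cameras differ by about 3.5 mm in x. I'll average them and then refine with the wrist camera, turning the jaws along world x and moving above the wide cover.

Call:
apply_moves(
  steps=[
    [94, 44, 40, 0, 0, 0, 0.144],
    [94, 88, 79, 0, 0, 0, 0.288],
    [94, 132, 118, 0, 0, 0, 0.432],
    [94, 176, 158, 0, 0, 0, 0.576],
    [94, 219, 197, 0, 0, 0, 0.72],
    [94, 263, 237, 0, 0, 0, 0.864],
    [94, 307, 276, 0, 0, 0, 1.008],
    [94, 351, 316, 0, 0, 0, 1.152],
    [94, 395, 355, 0, 0, 0, 1.296],
    [94, 395, 355, 0, 0, 0, 1.296],
  ],
  newtons=25,
)

```text
t: 1.4
tcp_pos: [0.5813, -0.2896, 0.1766]
eef_rot: [1.205, 1.215, -1.201]
wrist_force: [-0.5, -0.9, 0.2]
gripper_width: 0.0938
```

Run:
```python
from rig import *
from h import *
from scipy.spatial.transform import Rotation as R
s=get_state();print(s["t"],s["tcp_pos"],s["joints"].round(2),R.from_rotvec(s["eef_rot"]).as_matrix().round(3).tolist())
for n in ("wrist","top"):
    c=camera(n);cv2.imwrite(f"pics/c_{n}.png",c["color"][:,:,::-1]);np.savez(f"/tmp/c_{n}.npz",**c)
    Q=cloud(c).reshape(-1,3)
    for k,x,y,z,r in(("wc",.578,-.294,.054,.031),("nc",.583,-.117,.064,.02)):
        m=(np.hypot(Q[:,0]-x,Q[:,1]-y)<r+.012)&(abs(Q[:,2]-z)<.006)
        q=Q[m];
        if m.sum()>10: print(n,k,m.sum(),circ(q[:,:2],r)[0],"centroid",q.mean(0).round(4))
```

```text
1.4 [ 0.58134615 -0.28964463  0.17661246] [ 0.63  0.41 -0.35  1.65  0.15  1.11  0.25] [[0.001, 1.0, 0.009], [0.002, 0.009, -1.0], [-1.0, 0.001, -0.002]]
wrist wc 1933 [ 0.5783 -0.293   0.0306] centroid [ 0.5783 -0.2921  0.054 ]
wrist nc 1377 [ 0.583  -0.117   0.0197] centroid [ 0.5829 -0.1172  0.0639]
top wc 224 [ 0.5765 -0.2929  0.03  ] centroid [ 0.5776 -0.2845  0.0538]
top nc 141 [ 0.5808 -0.1171  0.0191] centroid [ 0.5804 -0.1168  0.0636]
```

View pics/c_wrist.png

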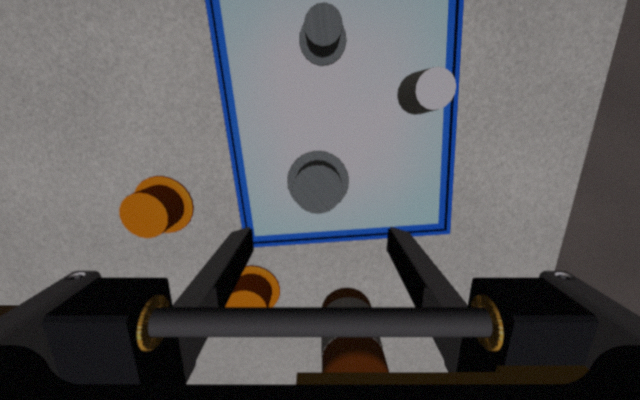

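The wrist view shows the wide steel cover at (318,185), the narrow one at (323,30) and the beaker at (433,90). All three cameras agree to about 2 mm. Lowering part way to check the tracking.

Call:
apply_moves(
  steps=[
    [94, 0, 0, -20, 0, 0, 0],
    [94, 0, 1, -45, 0, 0, 0],
    [94, 0, 1, -70, 0, 0, 0],
    [94, 0, 1, -90, 0, 0, 0],
    [94, 0, 1, -90, 0, 0, 0],
    [94, 0, 1, -90, 0, 0, 0],
    [94, 0, 1, -90, 0, 0, 0],
    [94, 0, 1, -90, 0, 0, 0],
    [94, 0, 1, -90, 0, 0, 0],
    [94, 0, 1, -90, 0, 0, 0],
  ],
)

```text
t: 2.75
tcp_pos: [0.5782, -0.2937, 0.0872]
eef_rot: [1.209, 1.209, -1.209]
wrist_force: [-0.3, -0.3, -0.0]
gripper_width: 0.0941
```

Run:
```python
from rig import *
from h import *
s=get_state();print(s["t"],s["tcp_pos"],s["eef_rot"])
c=camera("wrist");cv2.imwrite("pics/d_wrist.png",c["color"][:,:,::-1])
Q=cloud(c).reshape(-1,3)
for k,x,y,z,r in(("wc",.578,-.294,.054,.031),("nc",.583,-.117,.064,.02)):
        m=(np.hypot(Q[:,0]-x,Q[:,1]-y)<r+.012)&(abs(Q[:,2]-z)<.006)
        q=Q[m];
        if m.sum()>10: print(k,m.sum(),circ(q[:,:2],r)[0],"centroid",q.mean(0).round(4))
```

```text
2.75 [ 0.5781832  -0.29367987  0.08721747] [ 1.20925634  1.20900502 -1.20919191]
wc 3429 [ 0.5782 -0.2928  0.0306] centroid [ 0.5782 -0.2917  0.054 ]
nc 319 [ 0.5828 -0.1173  0.0195] centroid [ 0.5827 -0.1337  0.0629]
```

View pics/d_wrist.png

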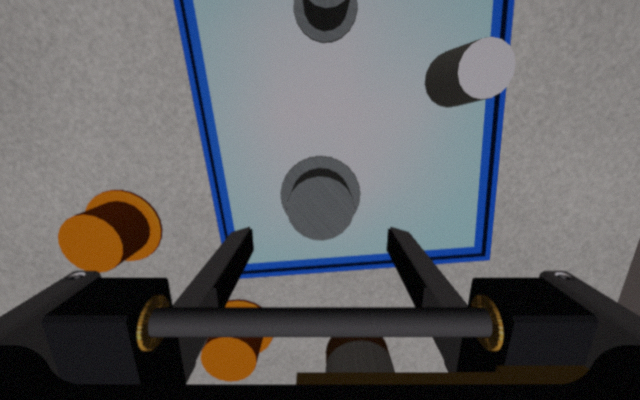

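The cover is at (320,200), centred between the jaws, and tracking is good. Next: go down, close, and check.

Call:
apply_moves(
  steps=[
    [94, 0, 1, -15, 0, 0, 0],
    [94, 0, 1, -30, 0, 0, 0],
    [94, 0, 1, -45, 0, 0, 0],
    [94, 0, 1, -58, 0, 0, 0],
    [94, 0, 1, -66, 0, 0, 0],
    [94, 0, 1, -69, 0, 0, 0],
    [94, 0, 1, -69, 0, 0, 0],
    [80, 0, 1, -69, 0, 0, 0],
    [70, 0, 1, -69, 0, 0, 0],
    [64, 0, 1, -69, 0, 0, 0],
  ],
)

```text
t: 4.05
tcp_pos: [0.5782, -0.2927, 0.0183]
eef_rot: [1.209, 1.209, -1.209]
wrist_force: [-1.0, 0.8, 0.1]
gripper_width: 0.0674
```

Call:
apply_moves(
  steps=[
    [58, 0, 0, 0, 0, 0, 0],
    [50, 0, 0, 0, 0, 0, 0],
    [50, 0, 0, 0, 0, 0, 0],
    [50, 0, 0, 0, 0, 0, 0],
    [50, 0, 0, 2, 0, 0, 0],
    [50, 0, 0, 5, 0, 0, 0],
    [50, 0, 0, 10, 0, 0, 0],
    [50, 0, 0, 15, 0, 0, 0],
    [50, 0, 0, 15, 0, 0, 0],
    [50, 0, 0, 15, 0, 0, 0],
  ],
)

```text
t: 5.3
tcp_pos: [0.5781, -0.2926, 0.033]
eef_rot: [1.209, 1.209, -1.209]
wrist_force: [0.8, 0.0, -2.5]
gripper_width: 0.0613
```

Run:
```python
from rig import *
from h import *
s=get_state();print(s["t"],s["tcp_pos"],s["eef_rot"],s["wrist_force"],s["gripper_width"])
for n in("wrist","scene"):
  c=camera(n);cv2.imwrite(f"pics/e_{n}.png",c["color"][:,:,::-1])
  Q=cloud(c).reshape(-1,3)
  m=(np.hypot(Q[:,0]-.578,Q[:,1]+.293)<.05)&(abs(Q[:,2]-.069)<.006)
  q=Q[m];print(m.sum(),circ(q[:,:2],.031)[0],q.mean(0).round(4))
```

```text
5.3 [ 0.57805156 -0.29261552  0.03302485] [ 1.20918735  1.20929208 -1.20932943] [ 0.78392932  0.01716848 -2.4870434 ] 0.06132364472831388
6402 [ 0.577  -0.2928  0.0311] [ 0.5776 -0.2908  0.0688]
748 [ 0.5866 -0.2915  0.035 ] [ 0.5774 -0.2995  0.0682]
```

View pics/e_scene.png

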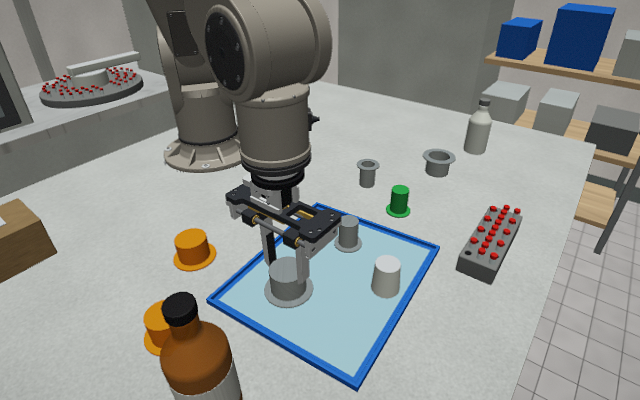

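View pics/e_wrist.png

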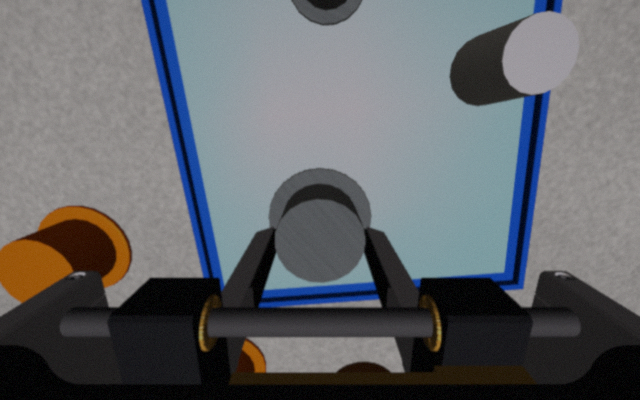

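The cover is held: width 61.3 mm, −2.5 N on the wrist, and centred on the tool. Lifting and carrying it toward the wide cup.

Call:
apply_moves(
  steps=[
    [50, 0, 0, 15, 0, 0, 0],
    [50, 0, 0, 40, 0, 0, 0],
    [50, 0, 0, 75, 0, 0, 0],
    [50, 2, 15, 110, 0, 0, 0],
    [50, 4, 45, 135, 0, 0, 0],
    [50, 7, 85, 145, 0, 0, 0],
    [50, 10, 130, 150, 0, 0, 0],
    [50, 13, 175, 150, 0, 0, 0],
    [50, 15, 220, 150, 0, 0, 0],
    [50, 17, 260, 150, 0, 0, 0],
  ],
  newtons=30,
)

```text
t: 6.65
tcp_pos: [0.5952, -0.0308, 0.1843]
eef_rot: [1.209, 1.209, -1.208]
wrist_force: [-0.7, -0.5, -2.2]
gripper_width: 0.0605
```

Call:
apply_moves(
  steps=[
    [50, 2, 35, 0, 0, 0, 0],
    [50, 4, 75, 0, 0, 0, 0],
    [50, 6, 115, 0, 0, 0, 0],
    [50, 8, 150, 0, 0, 0, 0],
    [50, 10, 185, 0, 0, 0, 0],
    [50, 11, 215, 0, 0, 0, 0],
    [50, 11, 235, 0, 0, 0, 0],
    [50, 11, 240, 0, 0, 0, 0],
    [50, 11, 240, 0, 0, 0, 0],
    [50, 11, 240, 0, 0, 0, 0],
  ],
)

```text
t: 7.9
tcp_pos: [0.6064, 0.2059, 0.1831]
eef_rot: [1.21, 1.208, -1.211]
wrist_force: [-0.1, -1.2, -3.8]
gripper_width: 0.0611
```

Run:
```python
from rig import *
from h import *
s=get_state();print(s["t"],s["tcp_pos"],s["eef_rot"],s["wrist_force"],s["gripper_width"])
for n in("wrist","scene"):
  c=camera(n);cv2.imwrite(f"pics/f_{n}.png",c["color"][:,:,::-1])
  Q=cloud(c).reshape(-1,3)
  t=s["tcp_pos"]
  for k,x,y,z,r in(("held",t[0],t[1],t[2]-.0143+.05,.031),("wcup",.606,.276,.05,.043)):
    m=(np.hypot(Q[:,0]-x,Q[:,1]-y)<r+.012)&(abs(Q[:,2]-z)<.006)
    q=Q[m]
    if m.sum()>10: print(n,k,m.sum(),circ(q[:,:2],r)[0],q.mean(0).round(4))
```

```text
7.9 [0.60642002 0.20592194 0.18312222] [ 1.20996196  1.20799412 -1.21062207] [-0.08596751 -1.22084005 -3.83019815] 0.06107528327742802
wrist held 6381 [0.6058 0.2059 0.0313] [0.606  0.2077 0.2188]
wrist wcup 2443 [0.6066 0.2768 0.0425] [0.6066 0.2783 0.0499]
scene held 293 [0.6122 0.204  0.0347] [0.6071 0.1978 0.2179]
scene wcup 300 [0.6068 0.275  0.0431] [0.6084 0.2722 0.0492]
```

View pics/f_wrist.png

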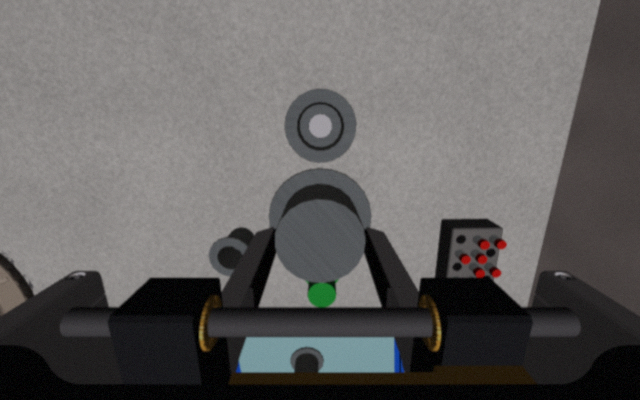

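The wide cup rim is at (320,125) in the image, which puts it at (0.6066, 0.276). The held cover is centred on the TCP. Moving over it and down to about 20 mm above the rim.

Call:
apply_moves(
  steps=[
    [50, 0, 20, 0, 0, 0, 0],
    [50, 0, 45, 0, 0, 0, 0],
    [50, 0, 63, 0, 0, 0, 0],
    [50, 0, 69, -10, 0, 0, 0],
    [50, 0, 69, -35, 0, 0, 0],
    [50, 0, 69, -65, 0, 0, 0],
    [50, 0, 69, -90, 0, 0, 0],
    [50, 0, 69, -100, 0, 0, 0],
    [50, 0, 69, -100, 0, 0, 0],
    [50, 0, 69, -100, 0, 0, 0],
  ],
)

```text
t: 9.25
tcp_pos: [0.6067, 0.2766, 0.0841]
eef_rot: [1.21, 1.209, -1.208]
wrist_force: [0.2, 0.5, -1.9]
gripper_width: 0.0608
```

Run:
```python
from rig import *
from h import *
s=get_state();print(s["t"],s["tcp_pos"],s["eef_rot"],s["wrist_force"],s["gripper_width"])
for n in("wrist","scene"):
  c=camera(n);im=c["color"][:,:,::-1]
  if n=="scene": im=cv2.resize(im[80:230,330:530],None,fx=4,fy=4,interpolation=cv2.INTER_CUBIC)
  cv2.imwrite(f"pics/g_{n}.png",im)
  Q=cloud(c).reshape(-1,3)
  t=s["tcp_pos"]
  for k,x,y,z,r in(("held",t[0],t[1],t[2]-.0143+.05,.031),("wcup",.606,.276,.05,.043)):
    m=(np.hypot(Q[:,0]-x,Q[:,1]-y)<r+.012)&(abs(Q[:,2]-z)<.006)
    q=Q[m]
    if m.sum()>10: print(n,k,m.sum(),circ(q[:,:2],r)[0],q.mean(0).round(4))
```

```text
9.25 [0.60672552 0.27661388 0.08408858] [ 1.21032023  1.20862543 -1.20818721] [ 0.19771028  0.4620735  -1.87722462] 0.06083530757174791
wrist held 6408 [0.6058 0.2764 0.0311] [0.6062 0.2783 0.1197]
wrist wcup 388 [0.6065 0.277  0.0426] [0.6072 0.313  0.0496]
scene held 274 [0.6039 0.2739 0.032 ] [0.6066 0.2692 0.1196]
scene wcup 193 [0.6073 0.2734 0.0423] [0.6143 0.2565 0.0492]
```

View pics/g_scene.png

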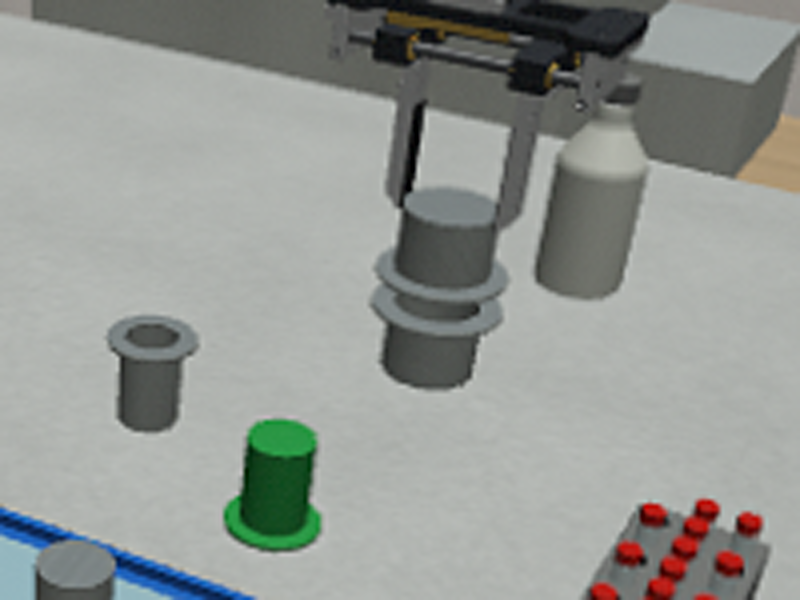

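The cover (crop (440,235)) sits squarely above the cup rim (435,305), with a gap of about 20 mm. Lowering slowly until contact.

Call:
apply_moves(
  steps=[
    [50, 0, 0, -5, 0, 0, 0],
    [50, 0, 0, -10, 0, 0, 0],
    [50, 0, 0, -14, 0, 0, 0],
    [50, 0, 0, -16, 0, 0, 0],
    [50, 0, 0, -17, 0, 0, 0],
    [50, 0, 0, -18, 0, 0, 0],
    [50, 0, 0, -19, 0, 0, 0],
    [50, 0, 0, -19.5, 0, 0, 0],
    [50, 0, 0, -19.5, 0, 0, 0],
    [50, 0, 0, -19.5, 0, 0, 0],
  ],
)

```text
t: 10.6
tcp_pos: [0.6063, 0.2765, 0.0642]
eef_rot: [1.21, 1.209, -1.209]
wrist_force: [-2.3, -1.0, 6.5]
gripper_width: 0.0605
```

Contact at +6.5 N. Opening and retreating.

Call:
apply_moves(
  steps=[
    [61, 0, 0, 0, 0, 0, 0],
    [64, 0, 0, 0, 0, 0, 0],
    [70, 0, 0, 0, 0, 0, 0],
    [80, 0, 0, 0, 0, 0, 0],
    [90, 0, 0, 0, 0, 0, 0],
    [90, 0, 0, 5, 0, 0, 0],
    [90, 0, 0, 20, 0, 0, 0],
    [90, 0, 0, 45, 0, 0, 0],
    [90, 0, 0, 80, 0, 0, 0],
    [90, 0, 0, 115, 0, 0, 0],
  ],
)

```text
t: 11.85
tcp_pos: [0.6061, 0.2765, 0.1809]
eef_rot: [1.21, 1.209, -1.208]
wrist_force: [0.8, 0.2, -0.4]
gripper_width: 0.0897
```

Run:
```python
from rig import *
from h import *
s=get_state();print(s["t"],s["tcp_pos"],s["wrist_force"],s["gripper_width"])
for n in("wrist","scene"):
  c=camera(n);im=c["color"][:,:,::-1]
  if n=="scene": im=cv2.resize(im[80:230,330:530],None,fx=4,fy=4,interpolation=cv2.INTER_CUBIC)
  cv2.imwrite(f"pics/i_{n}.png",im)
  Q=cloud(c).reshape(-1,3)
  for k,x,y,z,r in(("cover",.6066,.2764,.1,.031),("flange",.6066,.2764,.055,.043)):
    m=(np.hypot(Q[:,0]-x,Q[:,1]-y)<r+.012)&(abs(Q[:,2]-z)<.004)
    q=Q[m]
    if m.sum()>10: print(n,k,m.sum(),circ(q[:,:2],r)[0],q.mean(0).round(4))
```

```text
11.85 [0.60614767 0.27650129 0.18087976] [ 0.79467784  0.19597885 -0.44779515] 0.08973900570200233
wrist cover 2460 [0.6058 0.276  0.0307] [0.6058 0.2769 0.1   ]
wrist flange 1114 [0.6059 0.2761 0.0426] [0.6059 0.2954 0.055 ]
scene cover 229 [0.6059 0.2741 0.0314] [0.6071 0.2714 0.0999]
scene flange 198 [0.6061 0.2743 0.0427] [0.6129 0.2555 0.0547]
```

View pics/i_scene.png

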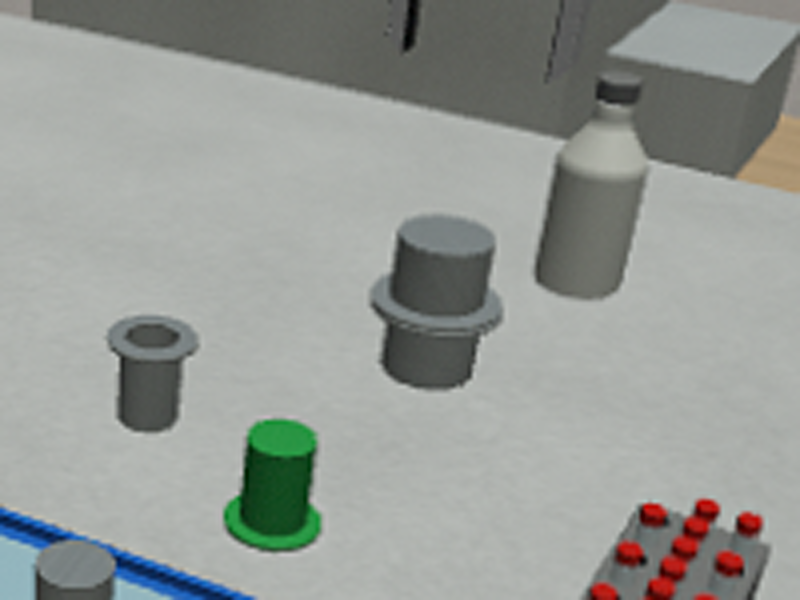

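The wide pair is stacked with flanges flush, offset about 1 mm (crop (437,300)). On to the narrow cover at (0.583, −0.117).

Call:
apply_moves(
  steps=[
    [90, -1, -20, 0, 0, 0, 0],
    [90, -4, -70, 0, 0, 0, 0],
    [90, -7, -125, 0, 0, 0, 0],
    [90, -11, -180, 0, 0, 0, 0],
    [90, -14, -235, 0, 0, 0, 0],
    [90, -17, -290, 0, 0, 0, 0],
    [90, -20, -340, 0, 0, 0, 0],
    [90, -23, -380, 0, 0, 0, 0],
    [90, -23, -393, 0, 0, 0, 0],
    [90, -23, -393, 0, 0, 0, 0],
  ],
)

```text
t: 13.2
tcp_pos: [0.5825, -0.1175, 0.1782]
eef_rot: [1.21, 1.209, -1.211]
wrist_force: [0.4, -0.0, 0.1]
gripper_width: 0.0906
```

Call:
apply_moves(
  steps=[
    [80, 0, 0, -20, 0, 0, 0],
    [80, 0, 0, -45, 0, 0, 0],
    [80, 0, 0, -70, 0, 0, 0],
    [80, 0, 0, -80, 0, 0, 0],
    [80, 0, 0, -80, 0, 0, 0],
    [80, 0, 0, -80, 0, 0, 0],
    [80, 0, 0, -80, 0, 0, 0],
    [80, 0, 0, -80, 0, 0, 0],
    [80, 0, 0, -80, 0, 0, 0],
    [80, 0, 0, -80, 0, 0, 0],
  ],
)

```text
t: 14.45
tcp_pos: [0.5832, -0.1167, 0.0986]
eef_rot: [1.209, 1.209, -1.209]
wrist_force: [-0.3, -0.1, 0.7]
gripper_width: 0.0802
```

Run:
```python
from rig import *
from h import *
s=get_state();print(s["t"],s["tcp_pos"],s["wrist_force"],s["gripper_width"])
c=camera("wrist");im=c["color"][:,:,::-1];cv2.imwrite(f"pics/j_wrist.png",im)
Q=cloud(c).reshape(-1,3)
m=(np.hypot(Q[:,0]-.583,Q[:,1]+.117)<.032)&(abs(Q[:,2]-.064)<.004)
q=Q[m];print(m.sum(),circ(q[:,:2],.02)[0],q.mean(0).round(4))
```

```text
14.45 [ 0.58316174 -0.1166767   0.09864603] [-0.31230832 -0.10292322  0.65076804] 0.08016457012981643
1397 [ 0.5828 -0.1166  0.0197] [ 0.5828 -0.1159  0.0639]
```

View pics/j_wrist.png

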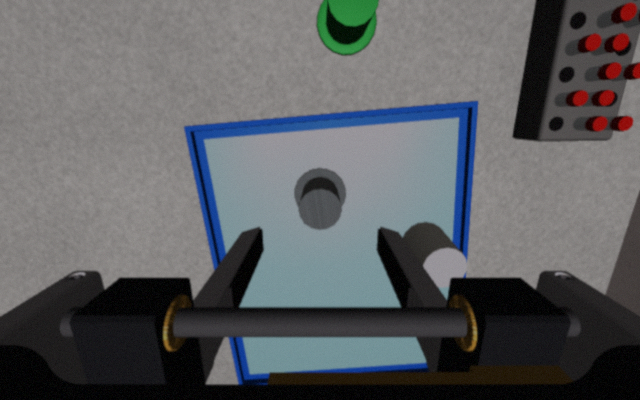

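The narrow cover at (320,205) lies centred between the jaws, and the beaker is clear to the side. Descending and gripping.

Call:
apply_moves(
  steps=[
    [80, 0, 0, -15, 0, 0, 0],
    [80, 0, 0, -30, 0, 0, 0],
    [80, 0, 0, -47, 0, 0, 0],
    [80, 0, 0, -62, 0, 0, 0],
    [80, 0, 0, -72, 0, 0, 0],
    [80, 0, 0, -76, 0, 0, 0],
    [75, 0, 0, -76, 0, 0, 0],
    [62, 0, 0, -76, 0, 0, 0],
    [52, 0, 0, -76, 0, 0, 0],
    [44, 0, 0, -76, 0, 0, 0],
  ],
  newtons=25,
)

```text
t: 15.75
tcp_pos: [0.5833, -0.1167, 0.0228]
eef_rot: [1.209, 1.209, -1.209]
wrist_force: [0.6, -0.8, -0.3]
gripper_width: 0.0484
```

Call:
apply_moves(
  steps=[
    [38, 0, 0, 0, 0, 0, 0],
    [30, 0, 0, 0, 0, 0, 0],
    [30, 0, 0, 0, 0, 0, 0],
    [30, 0, 0, 0, 0, 0, 0],
    [30, 0, 0, 2, 0, 0, 0],
    [30, 0, 0, 6, 0, 0, 0],
    [30, 0, 0, 15, 0, 0, 0],
    [30, 0, 0, 20, 0, 0, 0],
    [30, 0, 0, 20, 0, 0, 0],
    [30, 0, 0, 20, 0, 0, 0],
  ],
)

```text
t: 17.0
tcp_pos: [0.583, -0.1167, 0.0425]
eef_rot: [1.209, 1.209, -1.209]
wrist_force: [-0.6, -0.0, -0.9]
gripper_width: 0.0391
```

Run:
```python
from rig import *
from h import *
s=get_state();print(s["t"],s["tcp_pos"],s["wrist_force"],s["gripper_width"])
c=camera("wrist");im=c["color"][:,:,::-1];cv2.imwrite(f"pics/k_wrist.png",im)
Q=cloud(c).reshape(-1,3)
m=(np.hypot(Q[:,0]-.583,Q[:,1]+.117)<.032)&(abs(Q[:,2]-.084)<.006)
q=Q[m];print(m.sum(),circ(q[:,:2],.02)[0],q.mean(0).round(4))
```

```text
17.0 [ 0.58302842 -0.11665884  0.04250581] [-0.62944745 -0.04323366 -0.86382702] 0.03908057083969413
3062 [ 0.5818 -0.1161  0.021 ] [ 0.5827 -0.1147  0.0837]
```

View pics/k_wrist.png

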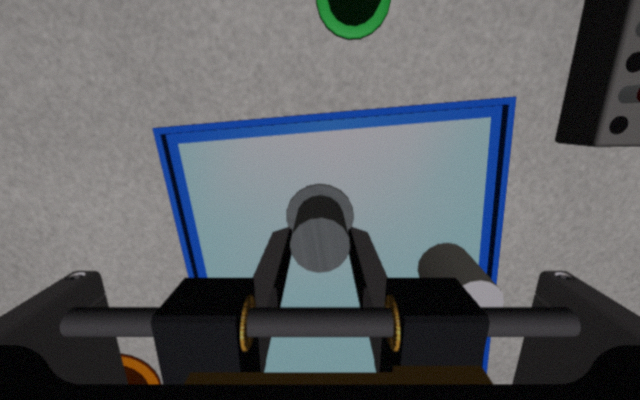

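The cover is held at 39 mm width, with its top at 0.084 as expected. Lifting it and carrying it to a viewing point short of the narrow cup.

Call:
apply_moves(
  steps=[
    [30, 0, 0, 15, 0, 0, 0],
    [30, 0, 0, 40, 0, 0, 0],
    [30, 0, 0, 75, 0, 0, 0],
    [30, -8, 12, 110, 0, 0, 0],
    [30, -25, 40, 135, 0, 0, 0],
    [30, -48, 78, 145, 0, 0, 0],
    [30, -70, 115, 148, 0, 0, 0],
    [30, -88, 145, 148, 0, 0, 0],
    [30, -96, 157, 148, 0, 0, 0],
    [30, -96, 157, 148, 0, 0, 0],
  ],
  newtons=30,
)

```text
t: 18.3
tcp_pos: [0.4872, 0.0406, 0.1912]
eef_rot: [1.209, 1.209, -1.208]
wrist_force: [0.4, -0.5, -1.7]
gripper_width: 0.0393
```

Call:
apply_moves(
  steps=[
    [30, 0, 0, 0, 0, 0, 0],
    [30, 0, 0, 0, 0, 0, 0],
    [30, 0, 0, 0, 0, 0, 0],
    [30, 0, 0, 0, 0, 0, 0],
    [30, 0, 0, 0, 0, 0, 0],
    [30, 0, 0, 0, 0, 0, 0],
    [30, 0, 0, 0, 0, 0, 0],
    [30, 0, 0, 0, 0, 0, 0],
    [30, 0, 0, 0, 0, 0, 0],
    [30, 0, 0, 0, 0, 0, 0],
  ],
)

```text
t: 19.55
tcp_pos: [0.4871, 0.0403, 0.1906]
eef_rot: [1.209, 1.209, -1.209]
wrist_force: [-0.3, 0.2, -0.4]
gripper_width: 0.0394
```

```bash
cat > n.py <<'E'
from rig import *
from h import *
import sys
tag=sys.argv[1]
s=get_state();print(s["t"],s["tcp_pos"],s["wrist_force"],s["gripper_width"])
t=s["tcp_pos"]
for n in("wrist","scene"):
  c=camera(n);im=c["color"][:,:,::-1]
  if n=="scene": im=cv2.resize(im[80:230,330:530],None,fx=4,fy=4,interpolation=cv2.INTER_CUBIC)
  cv2.imwrite(f"pics/{tag}_{n}.png",im)
  Q=cloud(c).reshape(-1,3)
  for k,x,y,z,r in(("held",t[0],t[1],t[2]-.0188+.06,.02),("placed",.487,.109,.12,.02),("ncup",.487,.109,.06,.029),("flange",.487,.109,.065,.029)):
    m=(np.hypot(Q[:,0]-x,Q[:,1]-y)<r+.012)&(abs(Q[:,2]-z)<.004)
    q=Q[m]
    if m.sum()>10: print(n,k,m.sum(),circ(q[:,:2],r)[0],q.mean(0).round(4))
E
python3 n.py l
```

```text
19.55 [0.4871229  0.04034987 0.19058464] [-0.27089251  0.17799917 -0.36867359] 0.03942829735184727
wrist held 2905 [0.486  0.0407 0.0208] [0.4868 0.042  0.2318]
wrist ncup 1255 [0.4873 0.1099 0.0285] [0.4874 0.1106 0.0599]
wrist flange 113 [0.4868 0.1101 0.0264] [0.4882 0.1108 0.0614]
scene held 154 [0.4898 0.0357 0.0273] [0.4885 0.0343 0.2314]
scene ncup 167 [0.4891 0.1079 0.0285] [0.4904 0.107  0.059 ]
```

View pics/l_wrist.png

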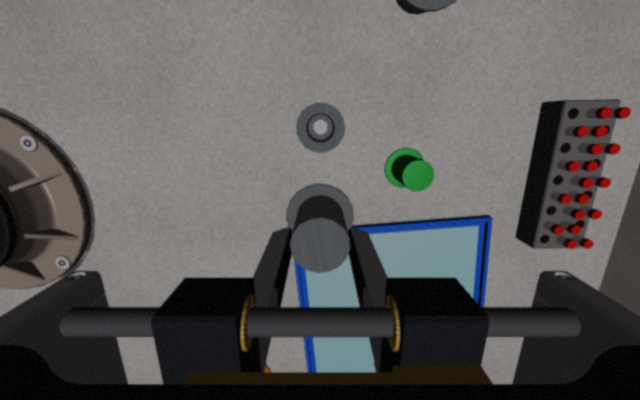

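The narrow cup is at (320,127) in the image, giving (0.487, 0.1095); I need +69 mm in y. Moving over it and down to about 18 mm above.

Call:
apply_moves(
  steps=[
    [30, 0, 20, 0, 0, 0, 0],
    [30, 0, 45, 0, 0, 0, 0],
    [30, 0, 63, 0, 0, 0, 0],
    [30, 0, 69, -10, 0, 0, 0],
    [30, 0, 69, -35, 0, 0, 0],
    [30, 0, 69, -65, 0, 0, 0],
    [30, 0, 69, -85, 0, 0, 0],
    [30, 0, 69, -94, 0, 0, 0],
    [30, 0, 69, -94, 0, 0, 0],
    [30, 0, 69, -94, 0, 0, 0],
  ],
)

```text
t: 20.9
tcp_pos: [0.4876, 0.1093, 0.0972]
eef_rot: [1.21, 1.209, -1.209]
wrist_force: [-0.5, 0.6, -1.4]
gripper_width: 0.039
```

```bash
python3 n.py m
```

```text
20.9 [0.48761616 0.10934495 0.09721955] [-0.47062422  0.57164632 -1.39502196] 0.03904629592888475
wrist held 2902 [0.4878 0.1098 0.0209] [0.4871 0.1109 0.1384]
wrist placed 164 [0.487  0.1096 0.0198] [0.4874 0.126  0.1202]
wrist ncup 345 [0.4872 0.1102 0.0285] [0.4875 0.132  0.0597]
wrist flange 18 [0.487  0.1108 0.0265] [0.4915 0.1324 0.0612]
scene held 134 [0.4931 0.1097 0.025 ] [0.4873 0.1038 0.1381]
scene placed 50 [0.4898 0.1063 0.0193] [0.4949 0.0953 0.1197]
scene ncup 127 [0.4888 0.1082 0.0287] [0.494  0.1001 0.0588]
```

View pics/m_scene.png

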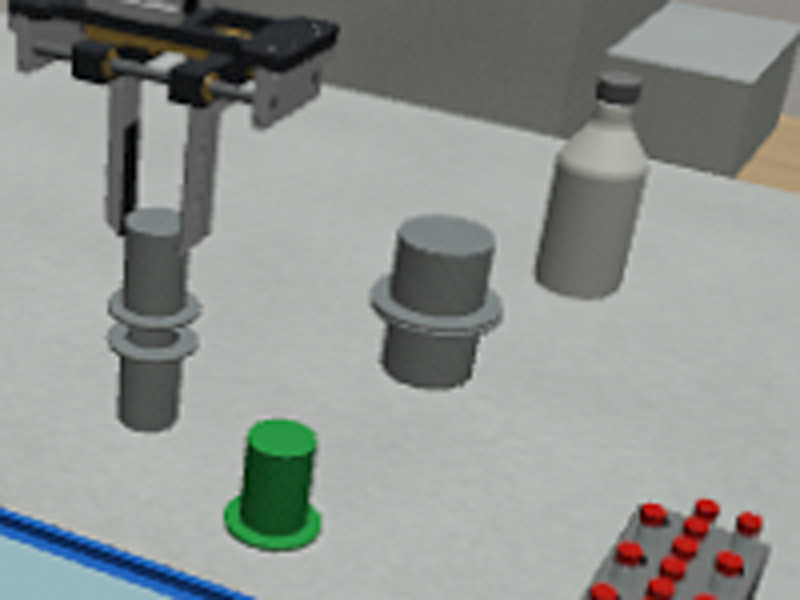

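Cover and cup flanges line up at crop (155,305) and (153,342), with a gap of about 18.4 mm. Lowering gently.

Call:
apply_moves(
  steps=[
    [30, 0, 0, -5, 0, 0, 0],
    [30, 0, 0, -9, 0, 0, 0],
    [30, 0, 0, -12, 0, 0, 0],
    [30, 0, 0, -14.5, 0, 0, 0],
    [30, 0, 0, -16, 0, 0, 0],
    [30, 0, 0, -17, 0, 0, 0],
    [30, 0, 0, -17.6, 0, 0, 0],
    [30, 0, 0, -18.2, 0, 0, 0],
    [30, 0, 0, -18.2, 0, 0, 0],
    [30, 0, 0, -18.2, 0, 0, 0],
  ],
)

```text
t: 22.25
tcp_pos: [0.4873, 0.1094, 0.0786]
eef_rot: [1.209, 1.209, -1.209]
wrist_force: [-1.6, 0.2, 6.5]
gripper_width: 0.0392
```

Call:
apply_moves(
  steps=[
    [39, 0, 0, 0, 0, 0, 0],
    [42, 0, 0, 0, 0, 0, 0],
    [48, 0, 0, 0, 0, 0, 0],
    [58, 0, 0, 0, 0, 0, 0],
    [70, 0, 0, 0, 0, 0, 0],
    [75, 0, 0, 5, 0, 0, 0],
    [75, 0, 0, 20, 0, 0, 0],
    [75, 0, 0, 45, 0, 0, 0],
    [75, 0, 0, 80, 0, 0, 0],
    [75, 0, 0, 115, 0, 0, 0],
  ],
)

```text
t: 23.5
tcp_pos: [0.487, 0.1095, 0.1955]
eef_rot: [1.21, 1.209, -1.209]
wrist_force: [0.5, 0.2, -0.1]
gripper_width: 0.0754
```

Call:
apply_moves(
  steps=[
    [75, 0, -20, 10, 0, 0, 0],
    [75, 0, -50, 10, 0, 0, 0],
    [75, 0, -70, 10, 0, 0, 0],
    [75, 0, -70, 10, 0, 0, 0],
    [75, 0, -70, 10, 0, 0, 0],
    [75, 0, -70, 10, 0, 0, 0],
    [75, 0, -70, 10, 0, 0, 0],
    [75, 0, -70, 10, 0, 0, 0],
    [75, 0, -70, 10, 0, 0, 0],
    [75, 0, -70, 10, 0, 0, 0],
  ],
)

```text
t: 24.75
tcp_pos: [0.4871, 0.0394, 0.2033]
eef_rot: [1.209, 1.209, -1.209]
wrist_force: [0.6, 0.6, 0.4]
gripper_width: 0.0751
```

```bash
python3 n.py o
```

```text
24.75 [0.4871206  0.03938085 0.20334775] [0.57480868 0.55003487 0.4076905 ] 0.07510703096838652
wrist placed 1213 [0.4868 0.1091 0.0196] [0.4868 0.1094 0.12  ]
wrist ncup 83 [0.487  0.1096 0.0288] [0.4881 0.1182 0.0624]
wrist flange 607 [0.4868 0.1092 0.0285] [0.4867 0.114  0.065 ]
scene placed 108 [0.4883 0.1071 0.0194] [0.4894 0.1055 0.1192]
scene ncup 94 [0.4888 0.1071 0.0288] [0.5003 0.0957 0.0611]
scene flange 122 [0.4889 0.1072 0.0283] [0.4956 0.097  0.0644]
```

View pics/o_scene.png

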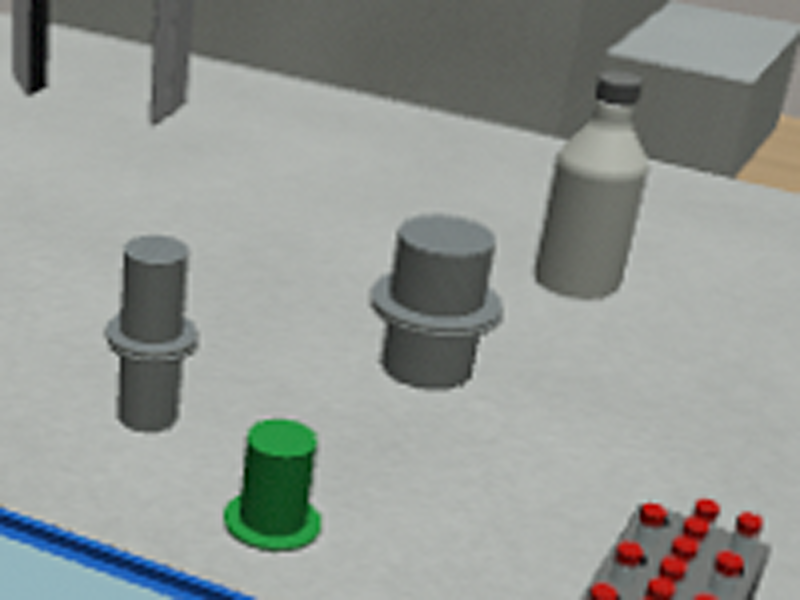

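View pics/o_wrist.png

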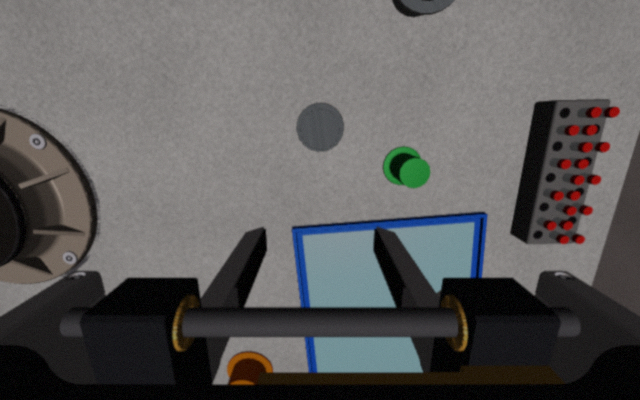

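Both pairs stand flush and upright, at crop (152,335) and (437,300), and the gripper is clear of everything. Handing in.

```bash
python3 -c "
from rig import *
print(job_done())"
```

```text
the job is handed in; nothing more can be done
None
```

Each steel cover now stands mouth-down, rim on rim, on the open cup of its own width. I handed the job in at about 25 s of the 64 s allowed; the hand-in gives no verdict.

- **Setting down:** I lowered each cover until the wrist force read +6.5 N before opening the jaws, so neither was dropped.
- **Wide pair:** the last wrist-camera fit put it about 1 mm off centre, with the cover's top at 0.100 m as it should be.
- **Narrow pair:** the last wrist-camera fit put it about 1 mm off centre, with the cover's top at 0.120 m as it should be.
- **Open cups:** I saw no sign that either moved; the covers' flange positions match the cup rims measured beforehand to within about 1–2 mm. Both pairs look upright in the scene picture.
- **Gripper:** it was clear of everything at hand-in.

The one disagreement was between the cameras. The scene and top views differed by up to about 4 mm, mostly in x. I used the wrist camera for the final placing, and the grips and contact heights agreed with it.

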